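# Change the bench power over from tube warmer to microscope lamp

### The arm

A 7-joint arm with a two-finger parallel gripper is mounted at the origin on the work surface. World frame = base frame: x ahead of the robot, y to its left, z up, the work surface at z = 0. Lengths are in m, angles in rad, forces in N, time in s.
With the tool pointing down it reaches from about 0.4 to 0.875 m from the base axis. Payload 6.5 kg.
Tool frame: the origin (TCP) lies between the finger pads; the fingertips stand 25 mm ahead of it and the grasp point (between the pads) lies 6 mm ahead of it; z points along the fingers, y is the line along which they close (so a half turn about z gives the same grasp; the last joint's range is limited). The gripper opens to 85 mm and grips with 20 to 120 N. Pads are 22 mm wide; open, the fingers measure 114 mm over their backs; the gripper's body (76 mm by 85 mm) begins 54 mm behind the grasp point. The pads swing forward as they close: fully open they stand 13 mm farther back than shut.
Start: joints at [-0.066, 0.536, -0.004, 1.538, 0.003, 1.067, -0.071], TCP at [0.65, 0, 0.256] pointing down, gripper open.
Joint ranges: [-2.7, 2.7], [-0.37, 2.16], [-1.27, 1.26], [0.24, 2.4], [-1.31, 4.45], [0.19, 1.91], [-2.76, 2.76]. Speed limits (rad/s): [2.39, 2.39, 3.14, 3.14, 3.14, 3.14, 3.14].

### API

Orientations are given as a unit quaternion [w, x, y, z].
In Python, from rig import get_obs, camera, close_job gives the robot as it stands. The module is installed in compiled form; this text tells all that it offers.
- The arm moves only by the tool jog_arm, never from a script. Its argument "plan" is a list of rows, each a list of 7 numbers: the shift along the world's x, y, z each as a share of 0.4 m, from -1 to 1, then the turn, a rotation vector about the world's x, y, z each as a share of 60 degrees, from -1 to 1, then the closure, from -1 (fully open) to 1 (shut). A call has 1 to 8 rows; each row is the pose to reach, as a shift and turn from the pose commanded when the call began; what a row does not reach only later rows make up. A row lasts 1/12 s, in which the tool goes at most 41.7 mm and 7.16 degrees, less where a joint would pass 70% of its speed; a pose out of reach is approached as far as the arm can. A call with a number of a shift or a turn outside -1 to 1 is refused whole. A call with a gripper value outside its range is refused whole. The fingers move at their own pace and stop on an object; "grip_force" is the grip in N (left out, the last holds). Time passes only in rows, so rows that repeat a pose let the fingers close. It gives the time, the measured TCP pose, the force, the opening and the grip force at its end, in the units of the state.
- get_obs(): the state, without advancing time (a new reading comes with each control period).
- camera(name): name is "scene" or "side" or "wrist"; returns a dict with "color" (480x640x3 uint8, red, green, blue), "depth" (480x640 float32, m along the optical axis (not along the pixel's ray), 0 where there is no reading), "fx", "fy", "cx", "cy" (pixels), "D" ([k1, k2, p1, p2, k3] as OpenCV has them; the pictures are not rectified), "rvec" (rotation vector, rad) and "tvec" (3), from world to camera coordinates, as OpenCV has them. Camera axes: x right, y down, z forward; pixel columns grow to the right and rows downward; lengths in m; the calibration is good to about 2 mm. A picture is of the moment at which its call begins.
- close_job(): hands the job in; it is judged then, once.
The state is a dict: "time": time; "q": joint angles; "dq": joint speeds; "joint_efforts": joint torques, N m; "ee_pos": TCP position; "tool_rot": TCP orientation; "contact_force": force on the tool from outside, world axes, zero at the start; "torque": the same for the moment, N m; "finger_gap": finger opening in m; "grasp_force": force on a finger pad.
Only numpy, scipy, OpenCV 4.12 (cv2) and the standard library are available. Lean on these libraries where they do the work, as an engineer would, in place of code of your own. Each camera call takes 0.05 s, during which the arm holds its last target. There are 200 camera calls.

### The job

The samples are warm, so change the bench power box over for viewing: switch the tube warmer off with the red lever, and only then switch the microscope lamp on with the blue lever, because the box must never feed both at once. A lever is on when it leans to the green dot and off when it leans to the black dot. Leave the white lever (the extraction fan) on.

Things in the scene. Friction and masses are not known exactly. Their poses are not given: they have to be found in the camera images.
- power_box: Grey metal box, aluminium top plate, fixed to the bench, 150 (x) x 320 (y) x 60 (z) mm; origin: centre of its underside, z up; its +x points roughly away from the robot. Three toggle levers stand in a row on top: red at y = +90 mm, white at y = 0, blue at y = -90 mm, all hinged about the box's y at x = 0, z = 60 mm. Green dots (on) at x = +53 mm, black dots (off) at x = -53 mm.
- red_lever (a joint): Angle of the red lever (tube warmer), rad: 0 = off, leaning 0.55 rad to the box's -x (black dot); 0.55 = upright; 1.1 = on, leaning 0.55 rad to +x (green dot). Starts on. A rod 63 mm long from hinge to tip: steel neck 11 mm thick, from 26 mm outwards a cap 18 mm thick. At a stop its tip is at box x = +33 or -33 mm, z = 114 mm.
- blue_lever (a joint): Angle of the blue lever (microscope lamp); size and values as the red one. Starts off (0). All three levers have an over-centre spring: about 2 to 4 N sideways on the cap moves one off its stop; pushed past upright it snaps to the other stop by itself and stays there.
- white_lever (a joint): Angle of the white lever (extraction fan), between the two others; size, values and spring as theirs. Starts on (1.1) and is to stay on.

How it is judged:
On the way, in this order (a step that is already met when the one before it is completed fails the run):
1. the red lever is off while the blue lever is still off (value of joint red_lever below 0.18 rad and value of joint blue_lever below 0.5 rad), for 0.1 s.
2. the blue lever is on (value of joint blue_lever above 0.92 rad), for 0.2 s.
At the end, for the whole second after the job is handed in: The red lever rests at its off stop and the blue and white levers at their on stops, each within 0.18 rad (10 degrees) (value of joint red_lever below 0.18 rad and value of joint each of blue_lever, white_lever above 0.92 rad); the robot touches nothing.
It fails at once if the red and blue levers are both on at once (value of joint each of red_lever, blue_lever above 0.6 rad).
It fails at once if the white lever is switched off (value of joint white_lever below 0.5 rad).
It also fails if it takes over 35 s, if anything falls off the work surface, if the arm or the gripper's body presses on something with over 40 N, if the wrist force passes 120 N, or if a joint passes its speed limit or range.

## Working session

There is one attempt and no reset: what is moved stays moved. The work goes in short steps, Python scripts to look and compute and a tool call to move; the robot and the scene stay as the last step left them, time stands still between calls to the robot, and variables do not carry over. Pictures are saved under pics/ and viewed, at most 10 in all, crops included, and the job is handed in when it is done.

Besides the shell and the picture viewer there is one more tool, called in YAML: its name, and indented under it one key for each argument. jog_arm: Moves the arm, as the interface text tells. Its arguments: {"type":"object","properties":{"plan":{"type":"array"},"grip_force":{"type":"number"}},"required":["plan"]}

```bash
mkdir -p pics
python3 - <<'E'
from rig import get_obs,camera
import cv2,numpy as np,pickle
o=get_obs();print(o['time'],o['ee_pos'],o['tool_rot'],o['finger_gap'])
d={n:camera(n) for n in("scene","side")}
pickle.dump(d,open('v.pkl','wb'))
for n in d: cv2.imwrite(f'pics/{n}0.png',d[n]['color'][:,:,::-1]); print(n,d[n]['tvec'],d[n]['rvec'])
E
```

```text
0.0 [ 6.49389115e-01 -3.69981243e-06  2.55390750e-01] [-5.84761336e-04  7.07078199e-01  7.07134793e-01 -6.81285270e-04] 0.08533563984186464
scene [-0.23689513 -0.42303837  1.07388046] [ 2.12087502  1.51910958 -0.48805741]
side [0.5331505  0.2449964  0.60138918] [ 0.69938845 -2.7021306   0.99591998]
```

View pics/scene0.png

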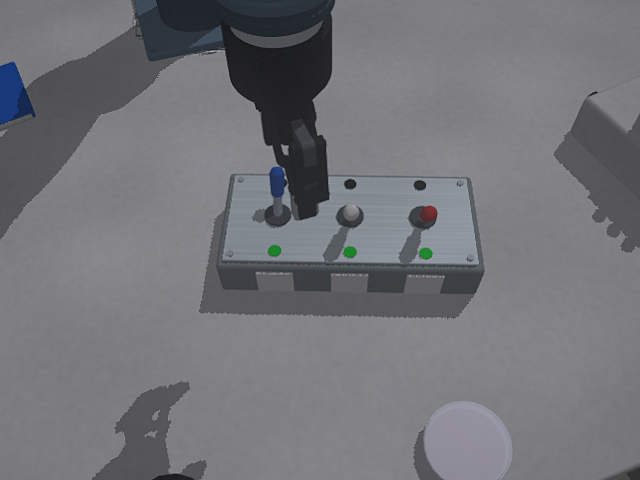

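View pics/side0.png

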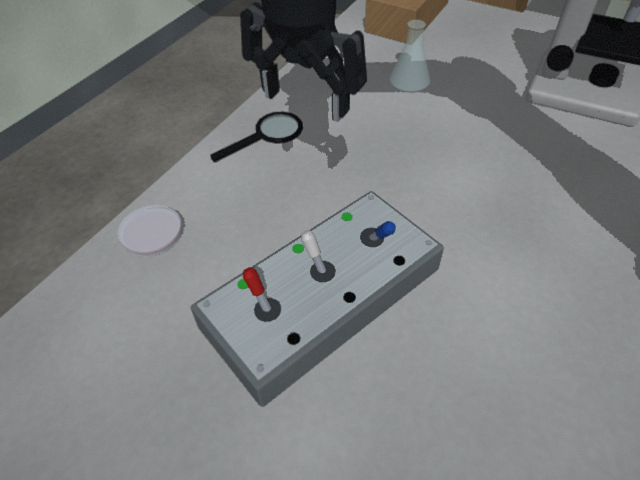

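The scene view shows the box at columns 218–483, with the red and white levers leaning to their green dots (426,253), (350,252) and the blue one leaning to its black dot. The side view agrees, with green dots at (243,284), (298,248), (347,216) and black dots at (294,338), (349,297), (400,260).

Run:
```python
import cv2,numpy as np,pickle
d=pickle.load(open('v.pkl','rb'))
def cast(c,px,z):
    K=np.array([[c['fx'],0,c['cx']],[0,c['fy'],c['cy']],[0,0,1.]])
    R=cv2.Rodrigues(np.array(c['rvec'],float))[0];C=-R.T@np.array(c['tvec']).ravel()
    n=cv2.undistortPoints(np.array([[px]],float),K,np.array(c['D'],float))[0,0]
    r=R.T@np.r_[n,1];return C+r*(z-C[2])/r[2]
B={}
for n,c in d.items():
    h=cv2.cvtColor(c['color'],cv2.COLOR_RGB2HSV)
    m={'green':cv2.inRange(h,(45,120,60),(75,255,255)),'black':cv2.inRange(h,(0,0,0),(180,255,35)),
       'red':cv2.inRange(h,(0,150,60),(8,255,255)),'blue':cv2.inRange(h,(105,150,60),(125,255,255))}
    for k,v in m.items():
        _,_,s,ce=cv2.connectedComponentsWithStats(v)
        for a,p in zip(s[1:],ce[1:]):
            if 25<a[4]<600:
                z=.06 if k in('green','black') else .10
                print(n,k,a[4],p.round(1),cast(c,p,z).round(4))
```

```text
scene green 112 [274.2 250.2] [ 0.6003 -0.0156  0.06  ]
scene green 111 [349.6 251.7] [0.6315 0.0687 0.06  ]
scene green 113 [425.4 253. ] [0.6625 0.1532 0.06  ]
scene black 35 [316.5  93.6] [0.3534 0.1184 0.06  ]
scene black 139 [172.4 477.2] [ 0.8194 -0.1786  0.06  ]
scene red 40 [431.4 209.5] [0.6317 0.1688 0.1   ]
scene blue 246 [277.5 179.4] [0.5288 0.0121 0.1   ]
side green 67 [346.5 216.4] [ 0.5977 -0.0168  0.06  ]
side green 83 [297.7 248. ] [0.6289 0.0678 0.06  ]
side green 71 [242.  284.1] [0.6606 0.1542 0.06  ]
side black 513 [559.7  57.8] [ 0.4327 -0.5822  0.06  ]
side black 538 [603.7  74.7] [ 0.3479 -0.5608  0.06  ]
side black 69 [398.9 260.2] [0.498  0.0196 0.06  ]
side black 82 [349.1 296.9] [0.529  0.1043 0.06  ]
side black 98 [293.1 338.4] [0.5602 0.1893 0.06  ]
side red 339 [252.8 280.9] [0.6306 0.1643 0.1   ]
side blue 218 [385.1 229.5] [0.5253 0.0117 0.1   ]
```

jog_arm:
  plan:
    - [0.023,0.09,0,0,0,-0.1,1]
    - [0.046,0.18,0,0,0,-0.2,1]
    - [0.07,0.27,0,0,0,-0.3,1]
    - [0.092,0.36,0,0,0,-0.336,1]
    - [0.092,0.36,0,0,0,-0.336,1]
    - [0.092,0.36,0,0,0,-0.336,1]
    - [0.092,0.36,-0.09,0,0,-0.336,1]
    - [0.092,0.36,-0.15,0,0,-0.336,1]
  grip_force: 20

```text
time: 0.77
ee_pos: [0.687, 0.1423, 0.1954]
tool_rot: [0.001, 0.82, 0.572, 0.0]
contact_force: [-0.8, -0.5, -1.2]
finger_gap: -0.0007
grasp_force: 0.0
```

Run:
```python
from rig import get_obs,camera
import cv2
o=get_obs();print(o['time'],o['ee_pos'],o['tool_rot'],o['finger_gap'],o['contact_force'])
cv2.imwrite('pics/side1.png',camera('side')['color'][:,:,::-1])
```

```text
0.7667 [0.68696078 0.14226701 0.19536905] [7.37394769e-04 8.20194150e-01 5.72084791e-01 6.13117396e-05] -0.000695234015181913 [-0.84876548 -0.48338075 -1.23130371]
```

View pics/side1.png

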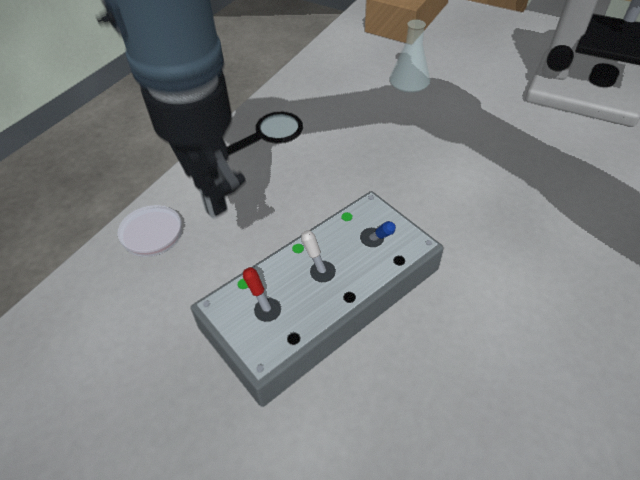

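The side view shows the closed gripper upright at about (215,210), on the green-dot side of the red lever and clear of it. Next I'll lower it, then push.

jog_arm:
  plan:
    - [0,0,-0.1,0,0,0,1]
    - [0,0,-0.208,0,0,0,1]
    - [0,0,-0.208,0,0,0,1]
    - [-0.05,0.018,-0.208,0,0,0,1]
    - [-0.09,0.033,-0.208,0,0,0,1]
    - [-0.13,0.048,-0.208,0,0,0,1]
    - [-0.165,0.061,-0.208,0,0,0,1]
    - [-0.165,0.061,-0.208,0,0,0,1]

```text
time: 1.48
ee_pos: [0.6196, 0.1694, 0.1155]
tool_rot: [-0.0, 0.82, 0.573, 0.0]
contact_force: [0.3, 1.7, -0.5]
finger_gap: 0.0003
grasp_force: 0.0
```

Run:
```python
from rig import get_obs,camera
import cv2
cv2.imwrite('pics/side2.png',camera('side')['color'][:,:,::-1])
```

```text
(no output)
```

View pics/side2.png

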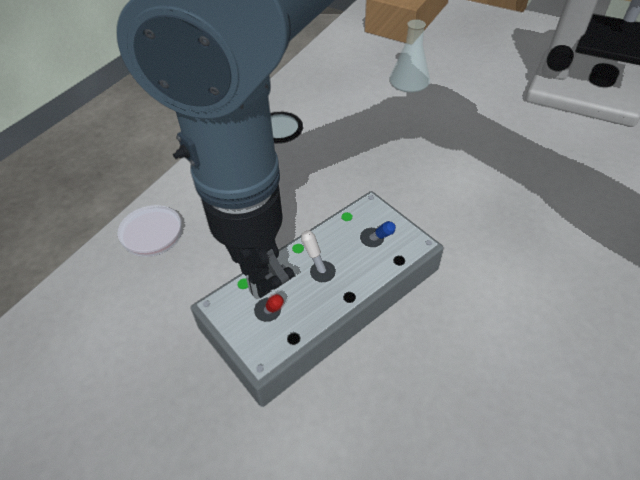

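Red has swung over towards its black dot, with the cap at (275,302). I'll back off and check its angle.

jog_arm:
  plan:
    - [0.05,-0.018,0,0,0,0,1]
    - [0.09,-0.033,0,0,0,0,1]
    - [0.14,-0.052,0,0,0,0,1]
    - [0.14,-0.052,0.1,0,0,0,1]
    - [0.14,-0.052,0.2,0,0,0,1]
    - [0.14,-0.052,0.25,0,0,0,1]
    - [0.14,-0.052,0.25,0,0,0,1]

```text
time: 2.12
ee_pos: [0.6814, 0.1467, 0.2205]
tool_rot: [0.002, 0.82, 0.572, 0.005]
contact_force: [0.3, -1.0, 1.3]
finger_gap: -0.0003
grasp_force: 0.0
```

```bash
cat > look.py <<'E'
import sys,cv2,numpy as np
from rig import get_obs,camera
o=get_obs();print(o['time'],o['ee_pos'].round(4) if hasattr(o['ee_pos'],'round') else o['ee_pos'])
c0=np.array([.580,.0863,0]);ex=np.array([.9385,-.3453,0]);ey=np.array([.3453,.9385,0]);ez=np.array([0,0,1.])
for n in('side','scene'):
    c=camera(n);K=np.array([[c['fx'],0,c['cx']],[0,c['fy'],c['cy']],[0,0,1.]])
    h=cv2.cvtColor(c['color'],cv2.COLOR_RGB2HSV)
    for k,y,m in(('red',.09,cv2.inRange(h,(0,150,60),(8,255,255))),('blue',-.09,cv2.inRange(h,(105,150,60),(125,255,255)))):
        _,_,s,ce=cv2.connectedComponentsWithStats(m)
        a=[-.55,0,.55]
        P=np.array([c0+ey*y+ez*.06+.045*(np.sin(t)*ex+np.cos(t)*ez) for t in a])
        p=cv2.projectPoints(P,np.array(c['rvec'],float),np.array(c['tvec'],float),K,np.array(c['D'],float))[0][:,0]
        print(n,k,'seen',[(q.round(),w[4]) for q,w in zip(ce[1:],s[1:]) if w[4]>25],'expected off/up/on',p.round(0).tolist())
    cv2.imwrite(f'pics/{n}_{sys.argv[1]}.png',c['color'][:,:,::-1])
E
python3 look.py 3
```

```text
2.1167 [0.6814 0.1467 0.2205]
side red seen [(array([276., 305.]), np.int32(216))] expected off/up/on [[275.0, 305.0], [263.0, 289.0], [252.0, 280.0]]
side blue seen [(array([385., 230.]), np.int32(217))] expected off/up/on [[385.0, 229.0], [373.0, 216.0], [361.0, 209.0]]
scene red seen [(array([428., 174.]), np.int32(69))] expected off/up/on [[424.0, 182.0], [426.0, 193.0], [427.0, 213.0]]
scene blue seen [(array([12., 95.]), np.int32(1402)), (array([278., 171.]), np.int32(75))] expected off/up/on [[275.0, 180.0], [274.0, 191.0], [272.0, 210.0]]
```

View pics/side_3.png

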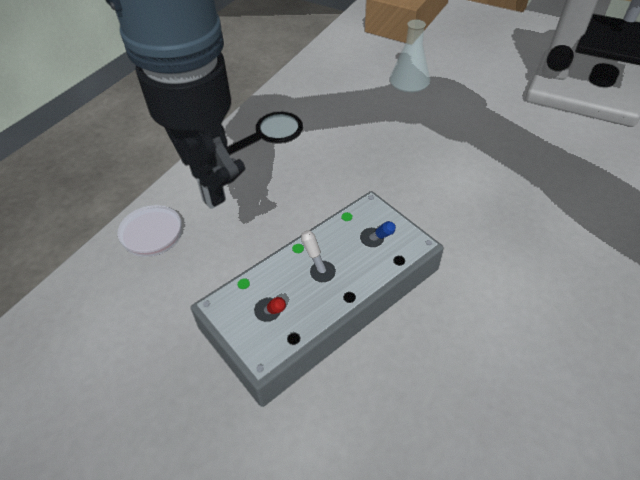

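Both cameras place red at its off stop, at (276,305) in the side view; blue is still off and white still on. Now I'll cross over to the black-dot side of blue.

jog_arm:
  plan:
    - [-0.05,-0.03,0.05,0,0,0,1]
    - [-0.13,-0.076,0.05,0,0,0,1]
    - [-0.21,-0.123,0.05,0,0,0,1]
    - [-0.29,-0.17,0.05,0,0,0,1]
    - [-0.37,-0.217,0.05,0,0,0,1]
    - [-0.45,-0.264,0.05,0,0,0,1]
    - [-0.505,-0.296,0.05,0,0,0,1]
    - [-0.505,-0.296,0.05,0,0,0,1]

```text
time: 2.88
ee_pos: [0.4694, 0.0253, 0.2317]
tool_rot: [-0.001, 0.821, 0.571, -0.003]
contact_force: [0.1, 0.5, -0.4]
finger_gap: -0.0
grasp_force: 0.0
```

jog_arm:
  plan:
    - [0,0,0,0,0,0,1]
    - [0,0,0,0,0,0,1]
    - [0,0,0,0,0,0,1]

```text
time: 3.13
ee_pos: [0.4758, 0.0298, 0.2329]
tool_rot: [-0.0, 0.82, 0.573, 0.0]
contact_force: [0.6, -0.1, -0.5]
finger_gap: 0.0
grasp_force: 0.0
```

jog_arm:
  plan:
    - [0,0,-0.1,0,0,0,1]
    - [0,0,-0.2,0,0,0,1]
    - [0,0,-0.3,0,0,0,1]
    - [0,0,-0.3,0,0,0,1]
    - [0.05,-0.018,-0.3,0,0,0,1]
    - [0.09,-0.033,-0.3,0,0,0,1]
    - [0.13,-0.048,-0.3,0,0,0,1]
    - [0.167,-0.061,-0.3,0,0,0,1]

```text
time: 3.8
ee_pos: [0.5432, 0.0052, 0.1149]
tool_rot: [-0.0, 0.82, 0.573, 0.0]
contact_force: [-0.9, 0.6, 0.0]
finger_gap: 0.0002
grasp_force: 0.4
```

jog_arm:
  plan:
    - [0,0,0,0,0,0,1]
    - [0,0,0,0,0,0,1]
    - [-0.05,0.018,0,0,0,0,1]
    - [-0.1,0.037,0,0,0,0,1]
    - [-0.14,0.052,0,0,0,0,1]
    - [-0.14,0.052,0.1,0,0,0,1]
    - [-0.14,0.052,0.2,0,0,0,1]
    - [-0.14,0.052,0.25,0,0,0,1]

```text
time: 4.47
ee_pos: [0.4859, 0.0264, 0.2174]
tool_rot: [0.001, 0.82, 0.573, 0.002]
contact_force: [0.7, -0.0, -0.0]
finger_gap: -0.0002
grasp_force: 0.0
```

jog_arm:
  plan:
    - [0,0,0,0,0,0,1]
    - [0,0,0,0,0,0,1]
    - [0,0,0,0,0,0,1]

```text
time: 4.72
ee_pos: [0.4845, 0.026, 0.2129]
tool_rot: [-0.0, 0.82, 0.573, -0.0]
contact_force: [-0.6, 1.0, -0.9]
finger_gap: -0.0001
grasp_force: 0.0
```

```bash
python3 look.py 4
```

```text
4.7167 [0.4845 0.026  0.2129]
side red seen [(array([276., 305.]), np.int32(214))] expected off/up/on [[275.0, 305.0], [263.0, 289.0], [252.0, 280.0]]
side blue seen [(array([361., 210.]), np.int32(282))] expected off/up/on [[385.0, 229.0], [373.0, 216.0], [361.0, 209.0]]
scene red seen [(array([428., 173.]), np.int32(46))] expected off/up/on [[424.0, 182.0], [426.0, 193.0], [427.0, 213.0]]
scene blue seen [(array([12., 95.]), np.int32(1403)), (array([273., 208.]), np.int32(104))] expected off/up/on [[275.0, 180.0], [274.0, 191.0], [272.0, 210.0]]
```

View pics/side_4.png

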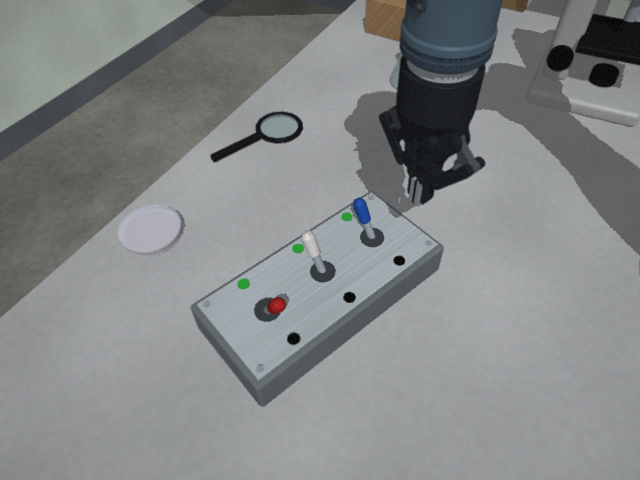

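Blue (361,210) and white (311,245) lean to their green dots, red (276,305) leans to black, and the gripper is clear of everything.

```bash
python3 -c "
from rig import close_job
print(close_job())"
```

```text
the job is handed in; nothing more can be done
None
```

The job is handed in: I switched the red lever off first, then blue on, white stayed on, and the arm finished clear of the box at about 4.7 s; no verdict came back from the hand-in.

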